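Press the T-piece down and slide it under the hold-down spring of the tacking jig

TASK

The aluminium T-piece lies in the tacking jig on its sprung copper bed, too high to go under the leaf spring. With the fingertips press its foot down hard, keep it pressed and slide it along the rails under the leaf spring until it is fully home against the end stop, then let go so that the spring holds it there. Do not grip or lift the T-piece, do not touch the leaf spring, and leave the other things on the bench where they are.

Things in the scene. Friction and masses are not known exactly. Their poses are not given: they have to be found in the camera images.
- jig: Steel jig fixed to the bench: base 300 x 110 x 10 mm (own x -170 to +130 mm). Two side rails along x, 60 mm apart inside, 16 mm wide, tops 34 mm above the bench, x -155 to +105 mm; between, a 56 mm wide sprung copper bed, x -154 to +68 mm. Cheeks 65 mm high at the +x end hold a leaf spring. Origin: on the bench, mid channel. x: along the channel towards spring and stop (the way to slide); z up.
- tpiece: Aluminium T-piece, about 0.27 kg: foot 130 (x) x 56 (y) x 12 mm thick; upright rib across it at mid length, 10 mm thick, 24 mm high above the foot. Behind the rib is a bare area 60 x 56 mm to press on; the rib's rear face (x = -5 mm) can be pushed. Origin: centre of underside; x forward to the stop. Foot's top: 42 mm above the bench at the start; pressed fully down 34 mm, flush with the rails.
- tpiece_front (a point): Middle of the front end face of the T-piece's foot (65 mm ahead of its origin, 6 mm above its underside).
- spring_nose (a point): Fixed point: lower edge of the leaf spring's square nose at rest, facing the T-piece, 38 mm above the bench, jig x = 30 mm. The 46 mm wide leaf runs from here to a pin at jig x = 103 mm, 56 mm high, dipping to 32 mm above the bench at jig x = 49 to 55 mm, so it rubs on the foot. Unless the foot is pressed down at least 4 mm (fully is safest) it butts on the nose, which does not give way.
- end_stop (a point): Fixed point: middle of the end stop's face that the foot's front end must meet, jig x = 72 mm, at rail-top height (34 mm above the bench). Home, the rib is still 18 mm short of the spring's nose.
- bed (a joint): Downward travel of the sprung copper bed under the T-piece: 0 up (start), 0.008 m fully down. Pressing the T-piece down on it takes about 6 N to start and about 15 N to reach the bottom. The copper is polished (friction about 0.3, like the ground rails).
- leaf (a joint): Lift of the leaf spring about its pin, rad: 0 at rest with nothing under it; about 0.04 with the fully pressed foot under it, about 0.12 once the T-piece is let go and the bed lifts it against the leaf. It presses with roughly 7 to 11 N. It is smooth (friction about 0.2).
- tube_offcut: Bystander: square aluminium tube offcut 40 x 40 x 55 mm standing upright near the jig. Origin at the underside.
- angle_offcut: Bystander: steel angle offcut 80 mm long, 30 mm wide and high, beside the jig. Origin at the underside.
- gas_cup: Bystander: ceramic torch nozzle, 22 mm wide, 42 mm high, standing beside the jig. Origin at the underside.
- flux_tin: Bystander: round jar 52 mm wide, 60 mm high, standing beside the jig. Origin at the underside.
- setsquare: Bystander: grey L-shaped setting block 90 mm long, 72 mm high, at the left of the bench. Origin at the underside.
- brush: Bystander: brush lying at the left rear of the bench. Origin at the underside.
- hammer: Bystander: hammer lying at the right of the bench. Origin at the underside.
Mind the look-alikes: they are no part of the job. What is meant by the tpiece is not brown, green or yellow, and is the smaller of those in its own colour.

How it is judged (in metres and radians):
On the way, in this order (a step that is already met when the one before it is completed fails the run):
1. the T-piece is pressed down with the fingers at least 3.5 mm while its front is still before or just under the spring's nose (value of joint bed above 0.0035 m and contact force between the fingers and tpiece above 3 N and x of tpiece_front in the frame of jig below 0.045 m), for 0.1 s.
2. kept pressed, it is slid under the spring, its front at least 20 mm past the nose (x of tpiece_front in the frame of jig above 0.05 m and contact force between the fingers and tpiece above 2 N and value of joint leaf above 0.02 rad), for 0.05 s.
At the end, for the whole second after the job is handed in: The T-piece's front end is within 3 mm of the end stop, its foot flat on the bed between the rails (within 0.06 rad), the leaf spring bearing on it (lifted more than 0.03 rad, more than 2 N), at rest and let go (x of tpiece_front in the frame of jig between 0.069 and 0.075 m and z of tpiece in the frame of jig between 0.019 and 0.031 m and angle between the x axis of tpiece and the x axis of jig, either way round below 0.06 rad and angle between tpiece's own z axis and vertical below 0.06 rad and value of joint leaf above 0.03 rad and contact force between leaf and tpiece above 2 N and linear speed of tpiece below 0.01 m/s); the robot touches nothing.
It fails at once if the T-piece is lifted (more than 8 mm above where it lay in the jig) (z of tpiece in the frame of jig above 0.038 m).
It fails at once if the T-piece is tipped up (angle between tpiece's own z axis and vertical above 0.2 rad).
It fails at once if the leaf spring is touched by the robot (contact force between any of the fingers, the arm and leaf above 2 N).
It fails at once if a bystander is moved more than 25 mm (distance of any of tube_offcut, angle_offcut, gas_cup, flux_tin, setsquare, brush, hammer from where it was at the start of the episode above 0.025 m).
It also fails if it takes over 42 s, if anything falls off the work surface, if the arm or the gripper's body presses on something with over 40 N, if the wrist force passes 120 N, or if a joint passes its speed limit or range.

ROBOT

A 7-joint arm with a two-finger parallel gripper is mounted at the origin on the work surface. World frame = base frame: x ahead of the robot, y to its left, z up, the work surface at z = 0. Lengths are in mm, angles in rad, forces in N, time in s.
With the tool pointing down it reaches from about 400 to 850 mm from the base axis. Payload 4.4 kg.
Tool frame: the origin (TCP) lies at the very end of the fingers, on their centre line; the grasp point (between the pads) lies 19 mm behind it; x points along the fingers, y is the direction in which the jaws open and shut, and the axes are right-handed (so a half turn about x gives the same grasp; the last joint's range is limited). The gripper opens to 94 mm and grips with 3 to 60 N. Pads are 16 mm wide; open, the fingers measure 119 mm over their backs; the gripper's body (75 mm by 177 mm) begins 78 mm behind the grasp point.
Start: joints at [1.039, 0.628, 0.038, 1.517, -0.027, 0.996, -0.02], TCP at [291.969, -580.752, 205.478] pointing down, gripper open.
Joint ranges: [-3.06, 3.06], [-0.37, 2.12], [-1.25, 1.32], [0.18, 2.47], [-1.1, 4.24], [0.23, 1.98], [-2.94, 2.94]. Speed limits (rad/s): [2.57, 2.57, 3.14, 3.14, 3.14, 3.14, 3.14].

INTERFACE

Orientations are given as a unit quaternion [w, x, y, z].
In Python, from bench import ctrl gives the robot as it stands. The module is installed in compiled form; this text tells all that it offers.
- The arm moves only by the tool drive_tool, never from a script. Its argument "commands" is a list of rows, each an object with "delta_pos": the shift along the tool's x, y, z normalised to -1 to 1, where 1 is 0.2 m, a list of three; "turn": the turn, a rotation vector about the tool's x, y, z normalised to -1 to 1, where 1 is pi/2 rad, a list of three; "hand": the closure, from -1 (fully open) to 1 (shut), so that 0 is half open. A call has 1 to 10 rows; each row is the pose to reach, as a shift and turn from the pose commanded when the call began, along the tool's axes at that moment; what a row does not reach only later rows make up. A row lasts 1/12 s, in which the tool goes at most 41.7 mm and 7.16 degrees, less where a joint would pass 70% of its speed; a pose out of reach is approached as far as the arm can. A call with a number of a shift or a turn outside -1 to 1 is refused whole. A call with a gripper value outside its range is refused whole. The fingers move at their own pace and stop on an object; "grip_force" is the grip in N (left out, the last holds). Time passes only in rows, so rows that repeat a pose let the fingers close. It gives the time, the measured TCP pose, the force and the opening at its end, in the units of the state.
- ctrl.get_state(): the state, without advancing time (a new reading comes with each control period).
- ctrl.snapshot(name): name is "scene" or "top" or "wrist"; returns a dict with "frame" (420x560x3 uint8, red, green, blue), "fx", "fy", "cx", "cy" (pixels), "rvec" (rotation vector, rad) and "tvec" (3), from world to camera coordinates, as OpenCV has them. Camera axes: x right, y down, z forward; pixel columns grow to the right and rows downward; lengths in mm; the calibration is good to about 2 mm. The wrist camera is an equidistant fisheye: a pixel r from the principal point sees the ray r / f radians off the axis. A picture is of the moment at which its call begins. There is no depth.
- ctrl.hand_in(): hands the job in, once; it reports no verdict.
The state is a dict: "time": time; "joint_positions": joint angles; "joint_vel": joint speeds; "joint_efforts": joint torques, N m; "ee_pos": TCP position; "orientation": TCP orientation; "ft_force": force on the tool from outside, world axes, zero at the start; "moment": the same for the moment, N m; "width": finger opening in mm.
Only numpy, scipy, OpenCV 4.12 (cv2) and the standard library are available. Lean on these libraries where they do the work, as an engineer would, in place of code of your own. Each camera call takes 0.05 s, during which the arm holds its last target. There are 200 camera calls.

## Working session

There is one attempt and no reset: what is moved stays moved. The work goes in short steps, Python scripts to look and compute and a tool call to move; the robot and the scene stay as the last step left them, time stands still between calls to the robot, and variables do not carry over. Pictures are saved under pics/ and viewed, about 8 in all and at most 12, crops included, and the job is handed in when it is done.

Besides the shell and the picture viewer there is one more tool, called after "Emit:" as name([rows], argument=value, ...), one row to a line, values as JSON. drive_tool: Moves the arm, as the interface text tells. Its arguments: {"type":"object","properties":{"commands":{"type":"array","items":{"type":"object","properties":{"delta_pos":{"type":"array","items":{"type":"number","minimum":-1,"maximum":1}},"turn":{"type":"array","items":{"type":"number","minimum":-1,"maximum":1}},"hand":{"type":"number"}}}},"grip_force":{"type":"number"}},"required":["commands"]}

```bash
mkdir -p pics
cat > h.py <<'E'
import numpy as np, cv2
from bench import ctrl
def snap(n,f=None):
    s=ctrl.snapshot(n)
    if f: cv2.imwrite('pics/'+f,cv2.cvtColor(s['frame'],cv2.COLOR_RGB2BGR))
    return s
def ray(s,u,v):
    R=cv2.Rodrigues(np.array(s['rvec'],float))[0];t=np.array(s['tvec'],float).ravel()
    d=R.T@np.array([(u-s['cx'])/s['fx'],(v-s['cy'])/s['fy'],1.]);return -R.T@t,d
def onz(s,u,v,z):
    c,d=ray(s,u,v);return c+d*(z-c[2])/d[2]
def proj(s,P):
    K=np.array([[s['fx'],0,s['cx']],[0,s['fy'],s['cy']],[0,0,1]],float)
    return cv2.projectPoints(np.array(P,float).reshape(-1,1,3),np.array(s['rvec'],float),np.array(s['tvec'],float),K,None)[0].reshape(-1,2)
E
python3 - <<'E'
from h import *
print({k:np.round(v,3) for k,v in ctrl.get_state().items()})
import pickle
for n in('scene','top'):
    s=snap(n,n+'1.png');pickle.dump(s,open(n+'.pkl','wb'));print(n,[np.round(s[k],2).tolist() for k in('fx','fy','cx','cy','rvec','tvec')],np.round(ray(s,280,210),2))
E
```

```text
{'time': np.float64(0.0), 'joint_positions': array([ 1.039,  0.629,  0.038,  1.518, -0.027,  0.996, -0.02 ]), 'joint_vel': array([ 0.   ,  0.   , -0.001, -0.001, -0.001, -0.001, -0.   ]), 'joint_efforts': array([ 0.0000e+00, -5.4973e+01,  1.1440e+00, -1.8664e+01, -5.2000e-02,
        2.4000e-02,  0.0000e+00]), 'ee_pos': array([ 291.675, -580.165,  204.582]), 'orientation': array([-0.163, -0.688, -0.164,  0.688]), 'ft_force': array([-0.647, -0.301, -0.624]), 'moment': array([ 0.005, -0.025, -0.034]), 'width': np.float64(93.825)}
scene [414.68, 414.68, 282.4, 208.87, [2.35, 1.05, -0.3], [-336.83, -254.08, 1338.12]] [[ 9.2866e+02 -4.0439e+02  9.7090e+02]
 [-4.1000e-01  3.8000e-01 -8.3000e-01]]
top [530.52, 530.52, 284.78, 208.69, [2.16, -2.22, 0.05], [23.0, 455.85, 1639.95]] [[ 3.69770e+02 -4.65000e+00  1.66163e+03]
 [ 5.00000e-02  2.00000e-02 -1.00000e+00]]
```

View pics/scene1.png

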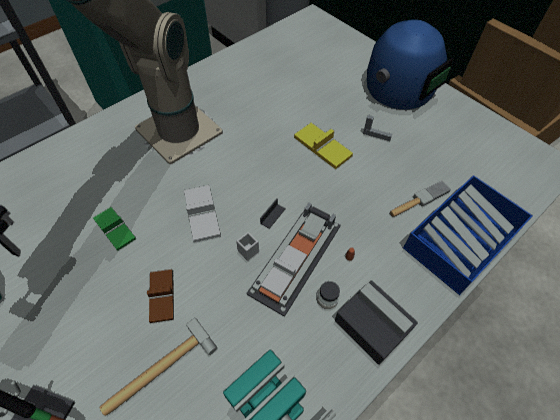

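View pics/top1.png

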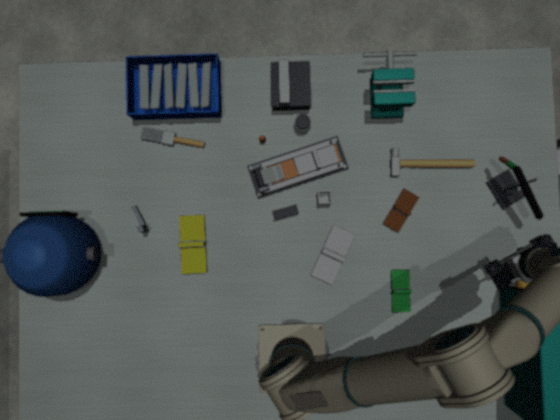

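The scene view shows the jig around (295,255) with the spring end at the top, near (320,215). In the top view the jig spans (250,185) to (348,150), with the spring end on the left. The T-piece is at about (312,160). Next I'll zoom in for corners.

Run:
```python
from h import *
import pickle
a=pickle.load(open('top.pkl','rb'));b=pickle.load(open('scene.pkl','rb'))
A=cv2.resize(a['frame'][130:205,240:355],None,fx=6,fy=6,interpolation=cv2.INTER_CUBIC)
B=cv2.resize(b['frame'][195:320,240:350],None,fx=4.8,fy=4.8,interpolation=cv2.INTER_CUBIC)
B=cv2.convertScaleAbs(B,alpha=1.5);A=cv2.convertScaleAbs(A,alpha=1.5)
cv2.imwrite('pics/a2.png',A[...,::-1]);cv2.imwrite('pics/b2.png',B[...,::-1])
```

```text
(no output)
```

View pics/a2.png

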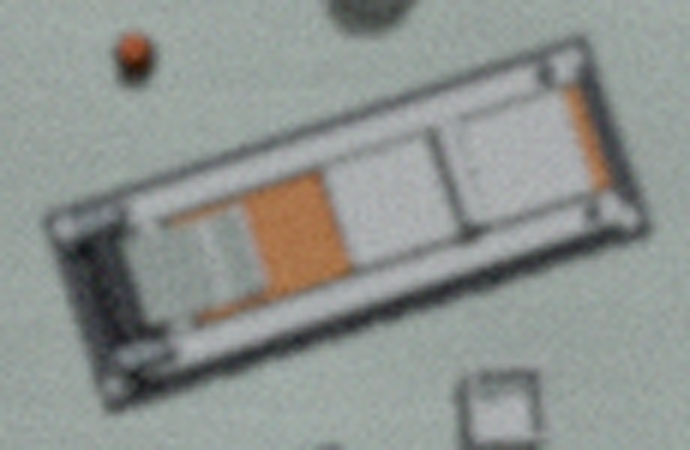

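View pics/b2.png

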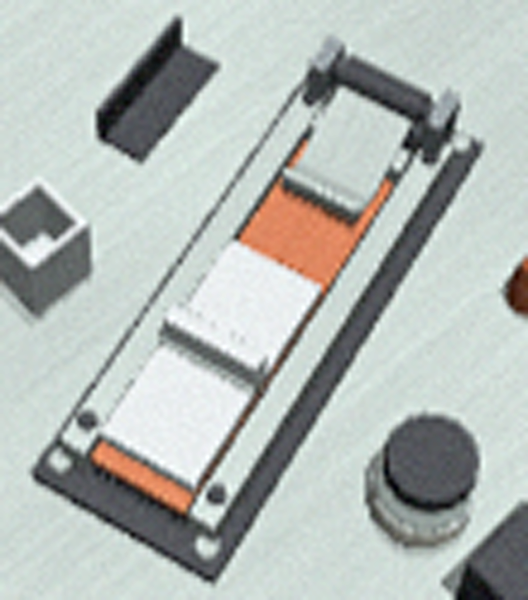

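The enlarged top view shows the base corners at crop (45,215), (112,410), (583,38) and (650,228). The T-piece's front edge runs (322,172) to (352,270), its rear edge (565,90) to (598,190), and the rib is at x≈435–470. In the scene view, the foot's front edge is (240,240) to (325,288) and its rear edge (98,445) to (195,487).

Run:
```python
from h import *
import pickle
a=pickle.load(open('top.pkl','rb'));b=pickle.load(open('scene.pkl','rb'))
ta=lambda p:((p[0]+.5)/6-.5+240,(p[1]+.5)/6-.5+130)
tb=lambda p:((p[0]+.5)/4.8-.5+240,(p[1]+.5)/4.8-.5+195)
FL,FR,RR,RL=[[onz(a,*ta(p),10)[:2] for p in q] for q in ([(112,410)],[(45,215)],[(583,38)],[(650,228)])]
FL,FR,RR,RL=FL[0],FR[0],RR[0],RL[0]
Bs=[onz(b,*tb(p),10)[:2] for p in [(482,145),(213,580),(35,472)]]
print('top base',np.round([FL,FR,RR,RL],1).tolist(),'scene FR?,RR?,RL',np.round(Bs,1).tolist())
print('sides',np.linalg.norm(FL-RL),np.linalg.norm(FR-RR),np.linalg.norm(FL-FR),np.linalg.norm(RL-RR),'scene',np.linalg.norm(Bs[0]-Bs[1]),np.linalg.norm(Bs[1]-Bs[2]))
d=(FL+FR-RL-RR)/2;yaw=np.arctan2(d[1],d[0]);ex=np.array([np.cos(yaw),np.sin(yaw)]);ey=np.array([-ex[1],ex[0]])
o=(FL+FR+RL+RR)/4+20*ex
ys=np.arctan2(*(Bs[0]-Bs[1])[::-1]);print('yaw',yaw,'scene',ys,'origin',o)
os_=((Bs[1]+Bs[2])/2)+170*np.array([np.cos(ys),np.sin(ys)]);print('scene origin',os_)
for n,s,t,ps in(('top',a,ta,[(322,172),(352,270),(565,90),(598,190)]),('scene',b,tb,[(240,240),(325,288),(98,445),(195,487)])):
    for p in ps:
        w=onz(s,*t(p),42)[:2];print(n,p,w.round(1),'jig',((w-o)@ex).round(1),((w-o)@ey).round(1))
```

```text
top base [[492.6, 91.4], [595.7, 123.6], [680.1, -160.1], [579.2, -191.5]] scene FR?,RR?,RL [[599.6, 123.9], [685.8, -161.5], [582.9, -191.1]]
sides 295.8722398724493 296.03819218554906 108.02435550608854 105.66835275932516 scene 298.1078402640242 107.06633743154853
yaw 1.8639265335151332 scene 1.8642244851734342 origin [581.10461848 -15.02296312]
scene origin [585.16655654 -13.5732445 ]
top (322, 172) [609.1 -21.3] jig -14.1 -25.0
top (352, 270) [558.2 -35.1] jig -12.6 27.7
top (565, 90) [ 647.5 -147. ] jig -145.5 -25.4
top (598, 190) [ 595.5 -162.1] jig -144.9 28.7
scene (240, 240) [565.7 -33.6] jig -13.4 20.1
scene (325, 288) [616.5 -19.8] jig -14.8 -32.5
scene (98, 445) [ 604.3 -165.7] jig -151.0 21.4
scene (195, 487) [ 653.  -144.5] jig -144.7 -31.5
```

```bash
cat >> h.py <<'E'
from scipy.spatial.transform import Rotation as Rn
YAW=1.864;O=np.array([583,-14.3,0]);EX=np.array([np.cos(YAW),np.sin(YAW),0]);EY=np.array([-EX[1],EX[0],0])
def J(x,y,z): return O+x*EX+y*EY+np.array([0,0,z])
def plan(target):
    """shift/turn from current pose to jig-frame target, tool down, jaws along jig y"""
    s=ctrl.get_state();R=Rn.from_quat(np.roll(s['orientation'],-1))
    d=R.inv().apply(J(*target)-s['ee_pos'])/200
    for sg in(1,-1):
        T=np.column_stack([[0,0,-1],sg*EY,np.cross([0,0,-1],sg*EY)])
        print('turn',sg,((R.inv()*Rn.from_matrix(T)).as_rotvec()/(np.pi/2)).round(3))
    e=s['ee_pos']-O
    print('t',round(float(s['time']),2),'delta',d.round(3),'jig now',(e@EX).round(1),(e@EY).round(1),e[2].round(1),'F',s['ft_force'].round(1),'j',s['joint_positions'].round(2));print(R.as_matrix().round(3))
E
python3 -c "
from h import *
plan((-96,0,120))"
```

```text
turn 1 [1.11e+00 1.00e-03 1.00e-03]
turn -1 [-0.89  -0.001  0.001]
t 0.1 delta [ 0.426 -1.4   -2.49 ] jig now -457.6 442.4 204.7 F [ 0.4 -0.4 -0.3] j [ 1.04  0.63  0.04  1.52 -0.03  1.   -0.02]
[[-0.001  0.449 -0.893]
 [ 0.001 -0.893 -0.449]
 [-1.    -0.002  0.   ]]
```

Emit:
drive_tool([
  {"delta_pos": [0, -0.47, -0.83], "turn": [0, 0, 0], "hand": 1},
  {"delta_pos": [0, -0.47, -0.83], "turn": [0, 0, 0], "hand": 1},
  {"delta_pos": [0, -0.47, -0.83], "turn": [0, 0, 0], "hand": 1},
  {"delta_pos": [0, -0.47, -0.83], "turn": [0, 0, 0], "hand": 1},
  {"delta_pos": [0, -0.47, -0.83], "turn": [0, 0, 0], "hand": 1},
  {"delta_pos": [0, -0.47, -0.83], "turn": [0, 0, 0], "hand": 1},
], grip_force=20)

```text
time: 0.6
ee_pos: [402.9, -415.3, 205.2]
orientation: [0.165, 0.688, 0.168, -0.686]
ft_force: [0.3, -0.8, -0.5]
width: 57.3
```

Emit:
drive_tool([
  {"delta_pos": [0, -0.47, -0.83], "turn": [0, 0, 0], "hand": 1},
  {"delta_pos": [0, -0.47, -0.83], "turn": [0, 0, 0], "hand": 1},
  {"delta_pos": [0, -0.47, -0.83], "turn": [0, 0, 0], "hand": 1},
  {"delta_pos": [0, -0.47, -0.83], "turn": [0, 0, 0], "hand": 1},
  {"delta_pos": [0, -0.47, -0.83], "turn": [0, 0, 0], "hand": 1},
  {"delta_pos": [0, -0.47, -0.83], "turn": [0, 0, 0], "hand": 1},
])

```text
time: 1.1
ee_pos: [507.9, -257.3, 205.1]
orientation: [0.165, 0.688, 0.167, -0.686]
ft_force: [1.6, 0.2, -0.6]
width: 17.3
```

Emit:
drive_tool([
  {"delta_pos": [0, -0.47, -0.83], "turn": [-0.7, 0, 0], "hand": 1},
  {"delta_pos": [0, -0.47, -0.83], "turn": [-0.7, 0, 0], "hand": 1},
  {"delta_pos": [0, -0.47, -0.83], "turn": [-0.7, 0, 0], "hand": 1},
  {"delta_pos": [0, -0.47, -0.83], "turn": [-0.7, 0, 0], "hand": 1},
  {"delta_pos": [0, -0.47, -0.83], "turn": [-0.7, 0, 0], "hand": 1},
  {"delta_pos": [0, -0.47, -0.83], "turn": [-0.7, 0, 0], "hand": 1},
  {"delta_pos": [0, -0.47, -0.83], "turn": [-0.7, 0, 0], "hand": 1},
  {"delta_pos": [0, -0.47, -0.83], "turn": [-0.7, 0, 0], "hand": 1},
  {"delta_pos": [0, -0.47, -0.83], "turn": [-0.7, 0, 0], "hand": 1},
  {"delta_pos": [0, -0.47, -0.83], "turn": [-0.7, 0, 0], "hand": 1},
])

```text
time: 1.93
ee_pos: [609.7, -107.2, 204.9]
orientation: [-0.499, -0.501, -0.499, 0.502]
ft_force: [-0.4, 0.1, -0.4]
width: 0.7
```

```bash
python3 -c "
from h import *
plan((-96,0,90))"
```

```text
turn 1 [ 1.81e+00  1.00e-03 -0.00e+00]
turn -1 [-0.19   0.     0.001]
t 1.93 delta [ 0.574  0.006 -0.005] jig now -96.6 1.3 204.9 F [-0.4  0.1 -0.4] j [ 0.3   0.6  -0.28  1.6   0.19  0.97 -0.04]
[[-0.001  1.    -0.005]
 [-0.001 -0.005 -1.   ]
 [-1.    -0.001  0.001]]
```

Emit:
drive_tool([
  {"delta_pos": [0.2, 0, 0], "turn": [-0.1, 0, 0], "hand": 1},
  {"delta_pos": [0.4, 0.005, -0.005], "turn": [-0.19, 0, 0], "hand": 1},
  {"delta_pos": [0.55, 0.005, -0.005], "turn": [-0.19, 0, 0], "hand": 1},
  {"delta_pos": [0.62, 0.005, -0.005], "turn": [-0.19, 0, 0], "hand": 1},
  {"delta_pos": [0.65, 0.005, -0.005], "turn": [-0.19, 0, 0], "hand": 1},
  {"delta_pos": [0.65, 0.005, -0.005], "turn": [-0.19, 0, 0], "hand": 1},
])

```text
time: 2.43
ee_pos: [610.1, -105.2, 73.9]
orientation: [0.566, 0.422, 0.568, -0.423]
ft_force: [-0.5, -0.0, 0.4]
width: 0.4
```

Run:
```python
from h import *
plan((-96,0,60))
s=snap('scene');t=snap('top');w=snap('wrist')
p=proj(s,ctrl.get_state()['ee_pos']);print('tcp px crop',(p-[240,195])*4)
B=cv2.resize(s['frame'][195:320,240:350],None,fx=4,fy=4,interpolation=cv2.INTER_CUBIC)
W=cv2.resize(w['frame'],(440,330));W=np.pad(W,((0,170),(0,0),(0,0)))
T=cv2.resize(t['frame'][135:200,240:355],None,fx=3,fy=3);W[332:332+168,:345]=T[:168]
cv2.imwrite('pics/c3.png',cv2.convertScaleAbs(np.hstack([B,W[:500,:350]]) if 0 else np.hstack([B,W]),alpha=1.4)[...,::-1][:, :800])
```

```text
turn 1 [1.998e+00 3.000e-03 1.000e-03]
turn -1 [-0.002 -0.     0.002]
t 2.43 delta [0.069 0.002 0.006] jig now -94.9 0.4 73.9 F [-0.5 -0.   0.4] j [ 0.31  0.76 -0.3   1.71  0.32  0.72  0.13]
[[-0.003  0.958  0.286]
 [-0.     0.286 -0.958]
 [-1.    -0.003 -0.001]]
tcp px crop [[165.673307   290.95606761]]
```

View pics/c3.png

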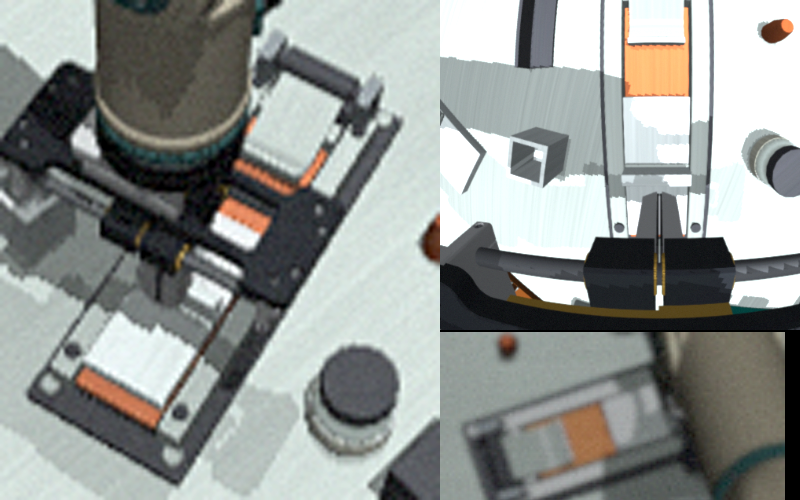

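The wrist view shows the closed fingers centred in the channel just behind the rib, at about (655,190), with the leaf ahead. The scene view agrees. Next I'll back off slightly and go down to touch.

Emit:
drive_tool([
  {"delta_pos": [0.05, 0, 0.02], "turn": [0, 0, 0], "hand": 1},
  {"delta_pos": [0.12, 0, 0.02], "turn": [0, 0, 0], "hand": 1},
  {"delta_pos": [0.15, 0, 0.02], "turn": [0, 0, 0], "hand": 1},
  {"delta_pos": [0.17, 0, 0.02], "turn": [0, 0, 0], "hand": 1},
  {"delta_pos": [0.18, 0, 0.02], "turn": [0, 0, 0], "hand": 1},
  {"delta_pos": [0.18, 0, 0.02], "turn": [0, 0, 0], "hand": 1},
])

```text
time: 3.08
ee_pos: [612.1, -108.5, 40.2]
orientation: [0.568, 0.421, 0.568, -0.422]
ft_force: [-3.5, -1.0, 9.2]
width: 0.6
```

```bash
python3 -c "
from h import *
plan((-96,0,34))"
```

```text
turn 1 [ 2.e+00  1.e-03 -1.e-03]
turn -1 [-0.     0.     0.001]
t 3.08 delta [ 0.031 -0.003 -0.013] jig now -98.6 -0.7 40.2 F [-3.5 -1.   9.2] j [ 0.3   0.81 -0.28  1.72  0.34  0.66  0.12]
[[-0.001  0.957  0.288]
 [-0.001  0.288 -0.957]
 [-1.    -0.001  0.001]]
```

Emit:
drive_tool([
  {"delta_pos": [0.015, 0, 0], "turn": [0, 0, 0], "hand": 1},
  {"delta_pos": [0.03, 0, 0], "turn": [0, 0, 0], "hand": 1},
  {"delta_pos": [0.04, 0, 0], "turn": [0, 0, 0], "hand": 1},
  {"delta_pos": [0.04, 0, 0], "turn": [0, 0, 0], "hand": 1},
  {"delta_pos": [0.04, 0, 0], "turn": [0, 0, 0], "hand": 1},
])

```text
time: 3.5
ee_pos: [612.2, -108.5, 34.2]
orientation: [0.568, 0.421, 0.567, -0.422]
ft_force: [-5.6, 0.5, 18.2]
width: 0.4
```

Emit:
drive_tool([
  {"delta_pos": [0.01, 0, 0], "turn": [0, 0, 0], "hand": 1},
  {"delta_pos": [0.01, 0, -0.02], "turn": [0, 0, 0], "hand": 1},
  {"delta_pos": [0.01, 0, -0.04], "turn": [0, 0, 0], "hand": 1},
  {"delta_pos": [0.01, 0, -0.06], "turn": [0, 0, 0], "hand": 1},
  {"delta_pos": [0.01, 0, -0.08], "turn": [0, 0, 0], "hand": 1},
  {"delta_pos": [0.01, 0, -0.1], "turn": [0, 0, 0], "hand": 1},
  {"delta_pos": [0.01, 0, -0.1], "turn": [0, 0, 0], "hand": 1},
])

```text
time: 4.08
ee_pos: [610.7, -96.0, 34.2]
orientation: [0.571, 0.422, 0.562, -0.423]
ft_force: [-0.6, -10.0, 22.0]
width: 0.6
```

Run:
```python
from h import *
plan((-6,0,33))
s=snap('scene');w=snap('wrist')
B=cv2.resize(s['frame'][195:320,240:350],None,fx=4,fy=4,interpolation=cv2.INTER_CUBIC)
W=cv2.resize(w['frame'],(440,330));W=np.pad(W,((0,170),(0,0),(0,0)))
cv2.imwrite('pics/d4.png',cv2.convertScaleAbs(np.hstack([B,W]),alpha=1.1)[...,::-1][:, :800])
```

```text
turn 1 [ 1.998 -0.006 -0.012]
turn -1 [-0.002  0.007 -0.004]
t 4.08 delta [ 0.001 -0.016 -0.401] jig now -86.2 -2.9 34.2 F [ -0.6 -10.   22. ] j [ 0.27  0.81 -0.27  1.75  0.35  0.62  0.09]
[[ 0.009  0.958  0.286]
 [-0.01   0.286 -0.958]
 [-1.     0.006  0.012]]
```

View pics/d4.png

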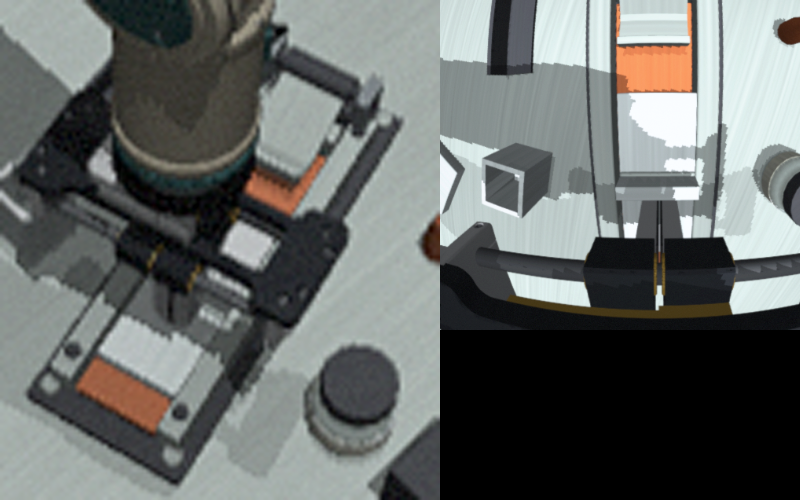

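The T-piece is sliding with the fingers: more copper shows behind it at (120,395), and its front is close to the nose at (655,93). I'll continue.

Emit:
drive_tool([
  {"delta_pos": [0.01, -0.005, -0.02], "turn": [0, 0, 0], "hand": 1},
  {"delta_pos": [0.01, -0.01, -0.04], "turn": [0, 0, 0], "hand": 1},
  {"delta_pos": [0.01, -0.01, -0.06], "turn": [0, 0, 0], "hand": 1},
  {"delta_pos": [0.01, -0.01, -0.08], "turn": [0, 0, 0], "hand": 1},
  {"delta_pos": [0.01, -0.01, -0.1], "turn": [0, 0, 0], "hand": 1},
  {"delta_pos": [0.01, -0.01, -0.12], "turn": [0, 0, 0], "hand": 1},
])

```text
time: 4.68
ee_pos: [605.1, -77.2, 34.1]
orientation: [0.573, 0.423, 0.559, -0.424]
ft_force: [1.8, -17.0, 30.2]
width: 0.3
```

```bash
python3 -c "
from h import *
plan((-6,0,34))"
```

```text
turn 1 [ 1.996 -0.01  -0.017]
turn -1 [-0.004  0.011 -0.007]
t 4.68 delta [-0.005 -0.016 -0.303] jig now -66.6 -2.9 34.1 F [  1.8 -17.   30.2] j [ 0.23  0.8  -0.25  1.78  0.35  0.6   0.05]
[[ 0.015  0.959  0.283]
 [-0.013  0.283 -0.959]
 [-1.     0.01   0.017]]
```

Emit:
drive_tool([
  {"delta_pos": [0, -0.005, -0.02], "turn": [0, 0, 0], "hand": 1},
  {"delta_pos": [0, -0.01, -0.04], "turn": [0, 0, 0], "hand": 1},
  {"delta_pos": [0, -0.01, -0.06], "turn": [0, 0, 0], "hand": 1},
  {"delta_pos": [0, -0.01, -0.08], "turn": [0, 0, 0], "hand": 1},
  {"delta_pos": [0, -0.01, -0.1], "turn": [0, 0, 0], "hand": 1},
  {"delta_pos": [0, -0.01, -0.12], "turn": [0, 0, 0], "hand": 1},
  {"delta_pos": [0, -0.01, -0.14], "turn": [0, 0, 0], "hand": 1},
])

```text
time: 5.27
ee_pos: [596.9, -50.4, 34.1]
orientation: [0.574, 0.423, 0.559, -0.423]
ft_force: [4.7, -20.1, 26.6]
width: 0.2
```

Run:
```python
from h import *
plan((-6,0,33))
s=snap('scene');w=snap('wrist')
B=cv2.resize(s['frame'][195:320,240:350],None,fx=4,fy=4,interpolation=cv2.INTER_CUBIC)
W=cv2.resize(w['frame'],(440,330));W=np.pad(W,((0,170),(0,0),(0,0)))
cv2.imwrite('pics/e5.png',cv2.convertScaleAbs(np.hstack([B,W]),alpha=0.9)[...,::-1][:, :800])
```

```text
turn 1 [ 1.996 -0.014 -0.017]
turn -1 [-0.003  0.011 -0.009]
t 5.27 delta [ 0.002 -0.016 -0.163] jig now -38.5 -2.9 34.1 F [  4.7 -20.1  26.6] j [ 0.18  0.79 -0.25  1.81  0.35  0.57  0.  ]
[[ 0.018  0.959  0.284]
 [-0.012  0.284 -0.959]
 [-1.     0.014  0.017]]
```

View pics/e5.png

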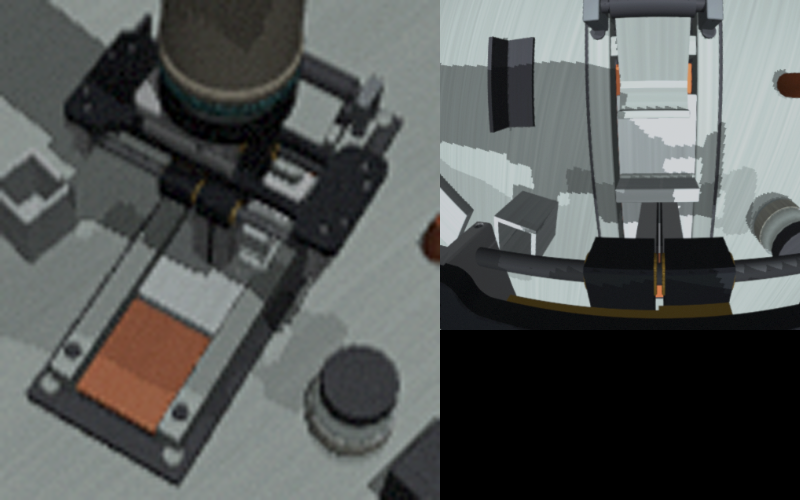

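The foot's front has gone under the leaf: the wrist view shows the foot running beneath the nose at (655,105). I'll continue towards the stop.

Emit:
drive_tool([
  {"delta_pos": [0, -0.005, -0.02], "turn": [0, 0, 0], "hand": 1},
  {"delta_pos": [0, -0.01, -0.04], "turn": [0, 0, 0], "hand": 1},
  {"delta_pos": [0, -0.01, -0.06], "turn": [0, 0, 0], "hand": 1},
  {"delta_pos": [0, -0.01, -0.08], "turn": [0, 0, 0], "hand": 1},
  {"delta_pos": [0, -0.01, -0.1], "turn": [0, 0, 0], "hand": 1},
  {"delta_pos": [0, -0.01, -0.11], "turn": [0, 0, 0], "hand": 1},
  {"delta_pos": [0, -0.01, -0.11], "turn": [0, 0, 0], "hand": 1},
])

```text
time: 5.95
ee_pos: [589.7, -30.3, 34.0]
orientation: [0.574, 0.424, 0.558, -0.423]
ft_force: [6.3, -18.2, 28.5]
width: 0.7
```

```bash
python3 -c "
from h import *
plan((-6,0,34))"
```

```text
turn 1 [ 1.996 -0.015 -0.017]
turn -1 [-0.004  0.011 -0.01 ]
t 5.95 delta [-0.001 -0.01  -0.056] jig now -17.2 -1.8 34.0 F [  6.3 -18.2  28.5] j [ 0.15  0.78 -0.24  1.84  0.35  0.55 -0.03]
[[ 0.019  0.959  0.283]
 [-0.012  0.283 -0.959]
 [-1.     0.015  0.017]]
```

Emit:
drive_tool([
  {"delta_pos": [0, 0, -0.015], "turn": [0, 0, 0], "hand": 1},
  {"delta_pos": [0, 0, -0.03], "turn": [0, 0, 0], "hand": 1},
  {"delta_pos": [0, 0, -0.04], "turn": [0, 0, 0], "hand": 1},
  {"delta_pos": [0, 0, -0.05], "turn": [0, 0, 0], "hand": 1},
  {"delta_pos": [0, 0, -0.05], "turn": [0, 0, 0], "hand": 1},
  {"delta_pos": [0, 0, -0.05], "turn": [0, 0, 0], "hand": 1},
])

```text
time: 6.45
ee_pos: [587.2, -22.3, 34.0]
orientation: [0.574, 0.424, 0.558, -0.423]
ft_force: [6.7, -22.1, 29.1]
width: 0.7
```

Emit:
drive_tool([
  {"delta_pos": [0, 0, -0.01], "turn": [0, 0, 0], "hand": 1},
  {"delta_pos": [0, 0, -0.02], "turn": [0, 0, 0], "hand": 1},
  {"delta_pos": [0, 0, -0.02], "turn": [0, 0, 0], "hand": 1},
  {"delta_pos": [0, 0, -0.02], "turn": [0, 0, 0], "hand": 1},
])

```text
time: 6.78
ee_pos: [587.2, -22.3, 34.1]
orientation: [0.575, 0.424, 0.556, -0.425]
ft_force: [10.0, -27.6, 26.3]
width: 0.6
```

```bash
python3 -c "
from h import *
plan((-6,0,34))"
```

```text
turn 1 [ 1.993 -0.016 -0.022]
turn -1 [-0.006  0.014 -0.01 ]
t 6.78 delta [-0.    -0.009 -0.014] jig now -8.8 -1.7 34.1 F [ 10.  -27.6  26.3] j [ 0.12  0.77 -0.23  1.85  0.35  0.54 -0.05]
[[ 0.021  0.96   0.279]
 [-0.017  0.279 -0.96 ]
 [-1.     0.016  0.022]]
```

Emit:
drive_tool([
  {"delta_pos": [0, 0, -0.02], "turn": [0, 0, 0], "hand": 1},
  {"delta_pos": [0, 0, -0.04], "turn": [0, 0, 0], "hand": 1},
  {"delta_pos": [0, 0, -0.04], "turn": [0, 0, 0], "hand": 1},
  {"delta_pos": [0, 0, -0.04], "turn": [0, 0, 0], "hand": 1},
])

```text
time: 7.12
ee_pos: [587.3, -22.2, 34.2]
orientation: [0.577, 0.424, 0.552, -0.427]
ft_force: [14.8, -40.7, 21.4]
width: 0.3
```

Run:
```python
from h import *
plan((-6,0,33))
s=snap('scene');w=snap('wrist')
B=cv2.resize(s['frame'][195:320,240:350],None,fx=4,fy=4,interpolation=cv2.INTER_CUBIC)
W=cv2.resize(w['frame'][:,80:480],(440,462));W=np.pad(W,((0,38),(0,0),(0,0)))
cv2.imwrite('pics/f6.png',cv2.convertScaleAbs(np.hstack([B,W]),alpha=0.9)[...,::-1][:, :800])
```

```text
turn 1 [ 1.99  -0.017 -0.031]
turn -1 [-0.009  0.02  -0.011]
t 7.12 delta [ 0.005 -0.009 -0.014] jig now -8.8 -1.8 34.2 F [ 14.8 -40.7  21.4] j [ 0.11  0.77 -0.22  1.85  0.35  0.54 -0.07]
[[ 0.025  0.961  0.275]
 [-0.025  0.275 -0.961]
 [-0.999  0.017  0.031]]
```

View pics/f6.png

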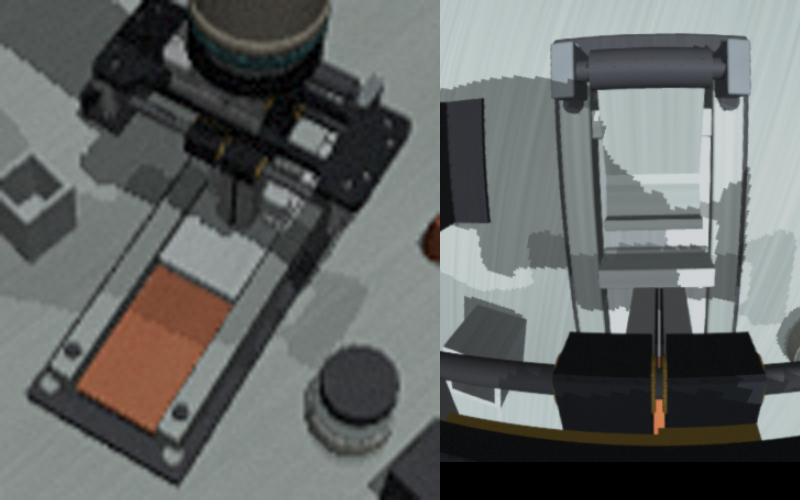

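It's a hard stop: the TCP doesn't move while the push rises to about 43 N, and the rib is just short of the nose. I'll relax the push, keep it pressed, then lift.

Emit:
drive_tool([
  {"delta_pos": [0, 0, 0.03], "turn": [0, 0, 0], "hand": 1},
  {"delta_pos": [0, 0, 0.06], "turn": [0, 0, 0], "hand": 1},
  {"delta_pos": [0, 0, 0.08], "turn": [0, 0, 0], "hand": 1},
  {"delta_pos": [0, 0, 0.08], "turn": [0, 0, 0], "hand": 1},
  {"delta_pos": [0, 0, 0.08], "turn": [0, 0, 0], "hand": 1},
])

```text
time: 7.63
ee_pos: [587.3, -22.2, 34.0]
orientation: [0.574, 0.425, 0.559, -0.422]
ft_force: [3.1, -15.1, 30.0]
width: 0.6
```

```bash
python3 -c "
from h import *
plan((-6,0,34))"
```

```text
turn 1 [ 1.996 -0.015 -0.014]
turn -1 [-0.004  0.009 -0.01 ]
t 7.63 delta [-0.    -0.009 -0.014] jig now -8.9 -1.9 34.0 F [  3.1 -15.1  30. ] j [ 0.13  0.77 -0.24  1.84  0.34  0.55 -0.04]
[[ 0.018  0.959  0.283]
 [-0.009  0.284 -0.959]
 [-1.     0.015  0.014]]
```

Emit:
drive_tool([
  {"delta_pos": [0, 0, 0.025], "turn": [0, 0, 0], "hand": 1},
  {"delta_pos": [0, 0, 0.025], "turn": [0, 0, 0], "hand": 1},
  {"delta_pos": [-0.02, 0, 0.025], "turn": [0, 0, 0], "hand": 1},
  {"delta_pos": [-0.04, 0, 0.025], "turn": [0, 0, 0], "hand": 1},
  {"delta_pos": [-0.06, 0, 0.03], "turn": [0, 0, 0], "hand": 1},
  {"delta_pos": [-0.08, 0, 0.05], "turn": [0, 0, 0], "hand": 1},
  {"delta_pos": [-0.12, 0, 0.07], "turn": [0, 0, 0], "hand": 1},
  {"delta_pos": [-0.25, 0, 0.1], "turn": [0, 0, 0], "hand": 1},
  {"delta_pos": [-0.4, 0, 0.3], "turn": [0, 0, 0], "hand": 1},
  {"delta_pos": [-0.6, 0, 0.6], "turn": [0, 0, 0], "hand": 1},
])

```text
time: 8.47
ee_pos: [603.4, -95.7, 127.7]
orientation: [0.568, 0.421, 0.569, -0.419]
ft_force: [0.7, -0.6, -0.4]
width: 0.3
```

Emit:
drive_tool([
  {"delta_pos": [-0.2, 0, 0.2], "turn": [0, 0, 0], "hand": 1},
  {"delta_pos": [-0.3, 0, 0.4], "turn": [0, 0, 0], "hand": 1},
  {"delta_pos": [-0.3, 0, 0.6], "turn": [0, 0, 0], "hand": 1},
  {"delta_pos": [-0.3, 0, 0.8], "turn": [0, 0, 0], "hand": 1},
  {"delta_pos": [-0.3, 0, 0.8], "turn": [0, 0, 0], "hand": 1},
  {"delta_pos": [-0.3, 0, 0.8], "turn": [0, 0, 0], "hand": 1},
])

```text
time: 8.97
ee_pos: [649.0, -256.9, 185.8]
orientation: [0.567, 0.423, 0.566, -0.424]
ft_force: [0.1, -0.4, -0.2]
width: 0.4
```

Run:
```python
from h import *
plan((-6,0,33))
s=snap('scene');t=snap('top')
f=lambda im:cv2.resize(im,None,fx=4,fy=4,interpolation=cv2.INTER_CUBIC)
B=f(s['frame'][195:320,240:340]);T=f(t['frame'][130:205,242:342]);T=np.pad(T,((0,200),(0,0),(0,0)))
import pickle;pickle.dump((s,t),open('end.pkl','wb'))
# predicted home outlines at z(top)~40 : rear edge and front edge corners in crop px
for x in(7-65,):
  P=[J(x,28,40),J(x,-28,40)]
  print('pred rear edge scene',((proj(s,P)-[240,195])*4).round(),'top',((proj(t,P)-[242,130])*4+[400,0]).round())
cv2.imwrite('pics/g7.png',np.hstack([B,T])[...,::-1])
```

```text
turn 1 [ 1.995  0.    -0.002]
turn -1 [-0.005  0.002  0.   ]
t 8.97 delta [ 0.761  0.026 -1.229] jig now -251.4 7.0 185.8 F [ 0.1 -0.4 -0.2] j [ 0.52  0.74 -0.34  1.38  0.26  1.07  0.42]
[[ 0.     0.959  0.282]
 [-0.002  0.282 -0.959]
 [-1.    -0.     0.002]]
pred rear edge scene [[154. 249.]
 [232. 291.]] top [[680. 158.]
 [657.  89.]]
```

View pics/g7.png

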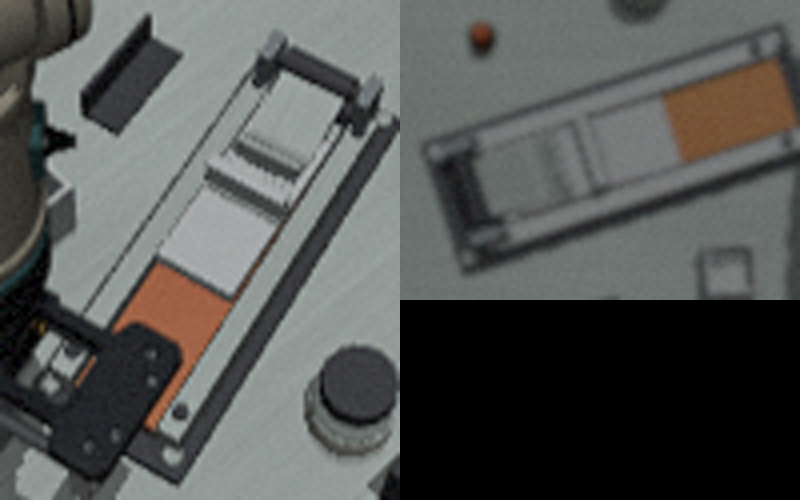

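The arm is clear, and the T-piece sits with its rib just short of the nose and the foot under the leaf. Its rear edge is at scene (158,255) to (235,297). I'll do a numeric check of its travel from before/after colour profiles along the channel.

Run:
```python
from h import *
import pickle
s0,t0=pickle.load(open('scene.pkl','rb')),pickle.load(open('top.pkl','rb'));s1,t1=pickle.load(open('end.pkl','rb'))
xs=np.arange(-175,110,.5)
for n,s in(('scene0',s0),('scene1',s1),('top0',t0),('top1',t1)):
  for y in(-18,-10,0,10):
    p=proj(s,[J(x,y,30) for x in xs]).astype(np.float32)
    c=cv2.remap(s['frame'],p[:,0].reshape(-1,1),p[:,1].reshape(-1,1),cv2.INTER_LINEAR).reshape(-1,3).astype(float)
    r=c[:,0]/(c[:,2]+1);o=r>1.55
    e=np.flatnonzero(np.diff(o.astype(int)));print(n,y,xs[e])
```

```text
scene0 -18 [-158.  -144.    -8.5   33.5]
scene0 -10 [-157.  -144.5   -8.5   34. ]
scene0 0 [-157.  -144.    -8.5   33.5]
scene0 10 [-157.  -144.5   -8.5   33.5]
scene1 -18 [-105.5  -60. ]
scene1 -10 [-102.5  -60. ]
scene1 0 [-102.   -60.5]
scene1 10 [-102.   -59.5]
top0 -18 [-154.5 -148.   -12.    27.5]
top0 -10 [-154.5 -148.   -12.5   27.5]
top0 0 [-154.  -148.   -12.5   27.5]
top0 10 [-154.  -148.   -12.5   27.5]
top1 -18 [-153.5  -62. ]
top1 -10 [-154.   -61.5]
top1 0 [-154.  -61.]
top1 10 [-154.  -61.]
```

```bash
python3 -c "
from h import *
print(ctrl.hand_in()); s=ctrl.get_state(); print(s['time'],s['ft_force'].round(1))"
```

```text
the job is handed in; nothing more can be done
None
the job is handed in; nothing more can be done
```

I pressed the T-piece's foot flush with the rails (TCP at 34 mm, 18–30 N), slid it under the leaf spring to the end stop, and let go. I handed the job in at about 9 s; the hand-in gave no verdict.

**At the stop:** the TCP didn't move while the push rose from about 23 to 43 N. I took this as a hard stop.

**After letting go:**
- **Position:** I measured about 84 mm of travel in the scene camera and 87 mm in the top camera. That puts the front end at about 71–73 mm in the jig frame, where 72 mm is home. The two views differ by about 2–3 mm, which is within calibration error.
- **Leaf spring:** in the last picture the foot is under the leaf and the rib is just short of its nose. I couldn't measure the leaf's lift or contact force.
- **Clearance:** the arm had backed off and its force reading was about 0 N. The bystanders in view had not visibly moved.

My state reading after the hand-in returned nothing, so I have no check from after that point.

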